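# Refit the drive spindle of a bench attenuator

## Robot

A 7-joint arm with a two-finger parallel gripper is mounted at the origin on a cart in front of the work surface, level with it; the furniture and walls round the work are solid. World frame = base frame: x ahead of the robot, y to its left, z up, the work surface at z = 0. Lengths are in m, angles in rad, forces in N, time in s.
With the tool pointing down it reaches from about 0.425 to 0.925 m from the base axis. Payload 6.8 kg.
Tool frame: the origin (TCP) lies between the finger pads; the fingertips stand r.tip_extent ahead of it and the grasp point (between the pads) lies 5 mm behind it (r.tip_extent is the distance from the TCP to the fingertips, in m); y points along the fingers, x is the direction in which the jaws open and shut, and the axes are right-handed (so a half turn about y gives the same grasp; the last joint's range is limited). The gripper opens to 85 mm and grips with 20 to 120 N. Pads are 22 mm wide; open, the fingers measure 114 mm over their backs; the gripper's body (76 mm by 85 mm) begins 54 mm behind the grasp point. The pads swing forward as they close: fully open they stand 13 mm farther back than shut.
Start: joints at [-0.108, 0.477, 0.022, 1.555, -0.011, 1.109, -0.083], TCP at [0.675, 0, 0.245] pointing down, gripper open.
Joint ranges: [-2.96, 2.96], [-0.34, 2.1], [-1.41, 1.46], [0.24, 2.44], [-1.37, 4.51], [0.17, 1.92], [-2.96, 2.96]. Speed limits (rad/s): [2.39, 2.39, 3.14, 3.14, 3.14, 3.14, 3.14].

## Interface

Orientations are given as a rotation vector (axis times angle).
In Python, from bench import r gives the robot as it stands.
- The arm moves only by the tool send_rows, never from a script. Its argument "plan" is a list of rows, each a list of 5 numbers: the shift along the tool's x, y, z in cm, then the turn about the tool's y in degrees, then the opening, from 0 (shut) to 1 (fully open). In form: [[dx, dy, dz, spin, grip], ...]. A call has 1 to 12 rows; each row shifts and turns the commanded pose from where the row before left it, along the tool's axes as they then stand; what a row does not reach is not made up. A row lasts 1/8 s, in which the tool goes at most 62.5 mm and 10.7 degrees, less where a joint would pass 70% of its speed; a pose out of reach is approached as far as the arm can. A call is refused whole if a number of a shift passes 6.25 or a number of a turn 10.7, either way. A call with a gripper value outside its range is refused whole. The fingers move at their own pace and stop on an object; "force" is the grip in N (left out, the last holds). Time passes only in rows, so rows that do not move let the fingers close. It gives the time, the measured TCP pose, the force and the opening at its end, in the units of the state.
- r.get_obs(): the state, without advancing time (a new reading comes with each control period).
- r.grab_frame(name): name is "scene" or "side" or "wrist"; returns a dict with "image" (480x640x3 uint8, red, green, blue), "camera_matrix" (3x3 intrinsics, pixels), "cam_to_world" (4x4, takes a point from camera to world coordinates). Camera axes: x right, y down, z forward; pixel columns grow to the right and rows downward; lengths in m; the calibration is good to about 2 mm. A picture is of the moment at which its call begins. There is no depth.
- r.hand_in(): hands the job in, once; it reports no verdict.
Trained networks look in the newest picture that a camera, given by its name, has taken for a name from the list of things; names that differ only in an ending like _2 or _b are one class to them, and where a whole thing is asked for, a point or a joint stands for the part that bears it (a point fixed in the world has none). Each returns a list of dicts, best first, with "p" (0 to 1); they miss things now and then, are a little off and sometimes report something else, mostly with a low value. They report only what shows in the picture. A call takes as long as a camera call. They do not tell look-alikes from the thing itself.
- r.recognise(camera, target): "rect" ([left, top, right, bottom] in pixels, round what is visible of it).
The state is a dict: "clock": time; "joints": joint angles; "qvel": joint speeds; "tau": joint torques, N m; "tcp_pos": TCP position; "orientation": TCP orientation; "contact_force": force on the tool from outside, world axes, zero at the start; "moment": the same for the moment, N m; "grip_width": finger opening in m.
Only numpy, scipy, OpenCV 4.12 (cv2) and the standard library are available. Lean on these libraries where they do the work, as an engineer would, in place of code of your own. Each camera call takes 0.05 s, during which the arm holds its last target.

## Task

Refit the drive spindle of the grey attenuator box: take the spindle with the bar-shaped knob out of the wooden block and push it straight down the box's brass bushing until it bottoms. If its engraved ring then still stands clear of the rim, the blade is only resting on the hidden drive socket: turn it under gentle pressure until it drops into the slot, then push it fully home, ring level with the rim. Finally turn it until the bar lies in line with the two long index lines on the deck and let go; never load the hidden drive with more than 30 N, and leave the other spindle and the loose things in front of the box where they are.

Things in the scene. Friction and masses are not known exactly. Their poses are not given: they have to be found in the camera images.
- bar_spindle: the spindle to refit: steel stem 16 mm in diameter with a black bar-shaped knob on top, 84 mm over all, 105 to 210 g. Origin at the foot of its blade, z up along the stem, x along the bar. The lowest 6 mm are a flat blade 15 mm wide along x, 3.2 mm thick along y; then a cone (14 to 16 mm in 3 mm) leads into the stem. The knob begins 58 mm above the foot.
- bar_grip (a point): centre of the bar knob, 71 mm above the blade's foot. The bar is 40 mm long (x), 18 mm thick (y, the way to grip it), 26 mm tall; below it there is only the stem with a 17 mm collar. At the start the spindle stands upright in a hole of the wooden block, the knob's lower end 24 mm above the block.
- ring_mark (a point): dark ring engraved round the stem, 1.6 mm wide; this point lies on the axis at the ring's lower edge, 46 mm above the blade's foot. With the blade on top of the drive socket the ring stands 6 mm above the rim; with the blade home in the slot its lower edge is level with the rim.
- bushing_rim (a point): centre of the mouth of the brass bushing, 78 mm above the bench, 13.5 mm above the deck. z up; x runs along the two long index lines (in front of and behind the bushing). The blind upright bore is 17 mm wide, with a small countersink. From 26 mm below the rim two sprung balls grip the stem: sliding it takes 3 to 12 N, and it stays where it is left.
- socket_top (a point): point on the bore's axis 40 mm below the rim: the flat top of the hidden drive socket (axes as the bushing's, not the slot's). Across it runs a slot 4.2 mm wide, 6 mm deep; the blade drops in only within 0.1 to 0.2 rad of it. The slot is found at any angle that is at least 0.4 rad away from the index lines (a half turn is the same).
- attenuator: grey die-cast box 112 x 152 mm, deck 65 mm high, fixed; origin on the bench under the bushing, x along the index lines. Its drive socket turns stiffly (about 0.05 N m) with the blade either way without stops, and stays where it is left.
- parts_block: wooden block 44 x 104 x 40 mm, fixed; origin under its centre. Two upright holes 18 mm in diameter, 34 mm deep, 60 mm apart along its y axis (30 mm either side of the centre); the bar-knob spindle stands in one, the other spindle in the other.
- round_spindle: the other spindle, with a round black knob 22 mm in diameter (top 78 mm above its foot), not to be moved; origin at its foot.
- drive: the rigid drive inside the box that carries the socket; not visible; origin on the bore's axis at the slot's floor, 46 mm below the rim, axes as the bushing's. It must never be loaded with more than 30 N (the sum of all contact forces of the spindle on it: pressing down, and the two sides of the slot while turning, some 5 to 15 N together); it is rigid, so touch down slower than 10 mm/s.
- small_reel: small reel of solder, 37 mm in diameter, 32 mm high, loose, to be left alone; origin at the centre of its underside.
- cutters: loose side cutters, 113 mm long, 10 mm high, to be left alone.
- rule: loose short steel rule, 100 mm long, 9 mm high, to be left alone.
Not all that is in view belongs to the job. What is shaped like the bar_spindle but blue is not meant.

How it is judged:
On the way, in this order (a step that is already met when the one before it is completed fails the run):
1. the spindle is fully home in the bushing, its engraved ring level with the rim (z of ring_mark in the frame of bushing_rim below 0.0018 m and horizontal distance between ring_mark and bushing_rim below 0.002 m and angle between bar_grip's own z axis and vertical below 0.1 rad), for 0.2 s.
2. still home, the bar is turned into line with the index lines (all of step 1 and angle between the x axis of bar_grip and the x axis of bushing_rim, either way round below 0.15 rad), for 0.2 s.
At the end, for the whole second after the job is handed in: The bar-knob spindle stands released and at rest in the bushing, upright within 0.1 rad, on the axis within 2 mm, its engraved ring no more than 1.8 mm above the rim, and its bar within 0.15 rad of the index lines (either way round) (all of step 2 and linear speed of bar_spindle below 0.01 m/s and angular speed of bar_spindle below 0.1 rad/s and contact force between the fingers and bar_spindle below 0.1 N); the robot touches nothing.
It fails at once if the spindle is pressed on the drive with more than 30 N (contact force between bar_spindle and drive above 30 N).
It fails at once if the round-knob spindle is pulled up or carried off (its underside more than 15 mm from where it was) (distance of round_spindle from where it was at the start of the episode above 0.015 m).
It fails at once if the cutters, the rule or the small reel is displaced by more than 20 mm (distance of any of small_reel, cutters, rule from where it was at the start of the episode above 0.02 m).
It also fails if it takes over 67 s, if anything falls off the work surface, if the arm or the gripper's body presses on something with over 40 N, if the wrist force passes 120 N, or if a joint passes its speed limit or range.

## Working session

There is one attempt and no reset: what is moved stays moved. The work goes in short steps, Python scripts to look and compute and a tool call to move; the robot and the scene stay as the last step left them, time stands still between calls to the robot, and variables do not carry over. Pictures are saved under pics/ and viewed, and the job is handed in when it is done.

Besides the shell and the picture viewer there is one more tool, called after "Emit:" by a JSON object that holds its "api" and its "payload", one argument or row to a line. send_rows: Moves the arm, as the interface text tells. Its arguments: {"type":"object","properties":{"plan":{"type":"array","items":{"type":"array","items":{"type":"number"}}},"force":{"type":"number"}},"required":["plan"]}

```bash
mkdir -p pics; ls; cat > h.py <<'E'
import numpy as np, cv2
from scipy.spatial.transform import Rotation as R
from bench import r
def grab(n,fn=None):
    f=r.grab_frame(n)
    if fn: cv2.imwrite('pics/'+fn,f['image'][:,:,::-1])
    return f
def proj(f,P):
    T=np.linalg.inv(f['cam_to_world']);p=(T[:3,:3]@np.atleast_2d(P).T).T+T[:3,3]
    q=(f['camera_matrix']@p.T).T
    return q[:,:2]/q[:,2:]
def atz(f,uv,z):
    d=np.linalg.inv(f['camera_matrix'])@np.array([uv[0],uv[1],1.]);T=f['cam_to_world']
    d=T[:3,:3]@d;o=T[:3,3];return o+d*(z-o[2])/d[2]
E
python3 - <<'E'
from h import *
for n in ['scene','side','wrist']:
    f=grab(n,n+'0.png');print(n,f['cam_to_world'].round(3).tolist(),f['camera_matrix'].round(0).tolist())
    for t in ['bar_spindle','round_spindle','bushing_rim','attenuator','parts_block','bar_grip','ring_mark']:
        print(t,[(np.round(d['rect']).tolist(),round(d['p'],2)) for d in r.recognise(n,t)])
o=r.get_obs();print(o,r.tip_extent,R.from_rotvec(o['orientation']).as_matrix().round(3))
E
```

```text
pics
scene [[0.889, -0.194, 0.414, 0.127], [-0.457, -0.416, 0.786, -0.863], [0.02, -0.889, -0.458, 0.459], [0.0, 0.0, 0.0, 1.0]] [[537.0, 0.0, 313.0], [0.0, 537.0, 250.0], [0.0, 0.0, 1.0]]
bar_spindle [([232.0, 202.0, 255.0, 233.0], 0.8)]
round_spindle [([253.0, 219.0, 264.0, 245.0], 0.59)]
bushing_rim [([318.0, 254.0, 432.0, 349.0], 0.76)]
attenuator [([319.0, 252.0, 430.0, 345.0], 0.68), ([238.0, 200.0, 257.0, 232.0], 0.51)]
parts_block [([318.0, 257.0, 431.0, 350.0], 0.64), ([227.0, 223.0, 274.0, 267.0], 0.55), ([235.0, 202.0, 256.0, 230.0], 0.51)]
bar_grip [([286.0, 187.0, 302.0, 231.0], 0.75), ([230.0, 202.0, 256.0, 228.0], 0.68)]
ring_mark [([288.0, 190.0, 300.0, 232.0], 0.7), ([238.0, 198.0, 256.0, 233.0], 0.69)]
side [[0.999, -0.038, 0.034, 0.425], [-0.048, -0.491, 0.87, -1.05], [-0.016, -0.87, -0.492, 0.551], [0.0, 0.0, 0.0, 1.0]] [[517.0, 0.0, 319.0], [0.0, 517.0, 232.0], [0.0, 0.0, 1.0]]
bar_spindle [([294.0, 178.0, 315.0, 192.0], 0.64)]
round_spindle [([304.0, 197.0, 309.0, 214.0], 0.48)]
bushing_rim [([318.0, 239.0, 394.0, 320.0], 0.84)]
attenuator [([314.0, 242.0, 392.0
[... 914 characters left out ...]
25,  0.47695431,  0.02240952,  1.55539445, -0.01148389,
        1.10931206, -0.0830976 ]), 'qvel': array([ 0.00166483, -0.00058231,  0.00058102,  0.00197434, -0.00305474,
        0.00078678,  0.00066202]), 'tau': array([ 5.11776798e-04, -5.96339786e+01,  1.60635419e+00, -2.81550443e+01,
        1.23806726e-02,  1.55275422e-03,  2.13530296e-05]), 'tcp_pos': array([ 6.75017870e-01, -2.83187144e-06,  2.45341108e-01]), 'orientation': array([-1.57079542e+00, -3.29941987e-05, -6.23398510e-05]), 'contact_force': array([0.24551455, 0.4947365 , 0.12965764]), 'moment': array([-0.06979921,  0.02568573, -0.04749699]), 'grip_width': 0.08539654713185785} 0.014 [[ 1.  0.  0.]
 [-0.  0.  1.]
 [ 0. -1.  0.]]
```

View images.

View pics/scene0.png

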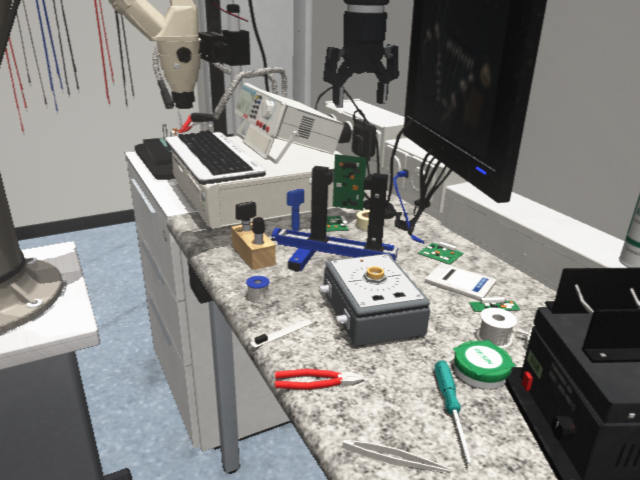

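View pics/side0.png

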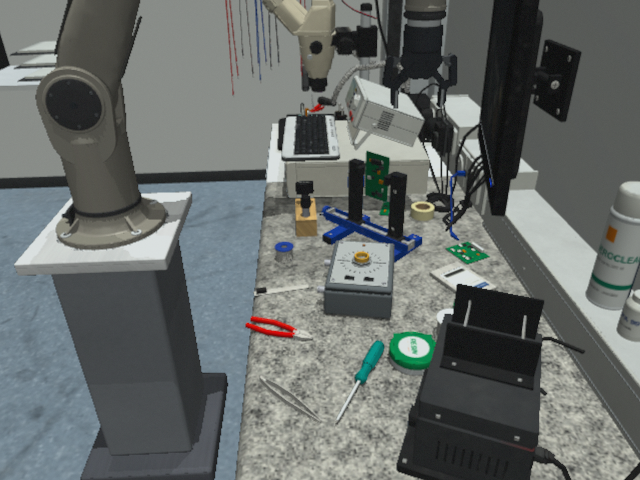

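View pics/wrist0.png

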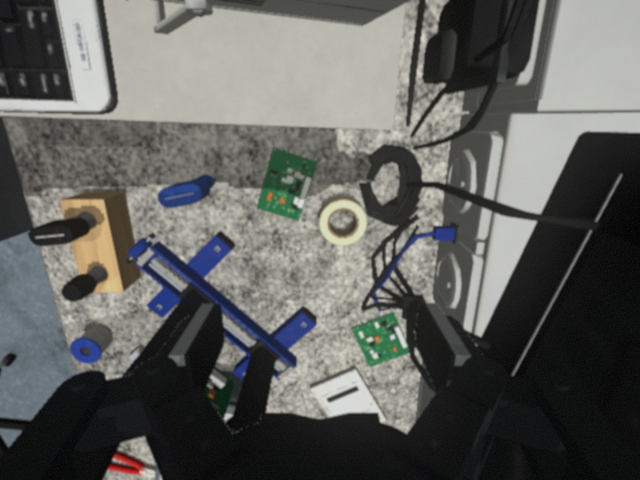

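```bash
python3 - <<'E'
from h import *
F={n:grab(n) for n in ['scene','side','wrist']}
import pickle;pickle.dump(F,open('F0.pkl','wb'))
a=cv2.imread('pics/wrist0.png');b=cv2.imread('pics/scene0.png');c=cv2.imread('pics/side0.png')
cv2.imwrite('pics/z1.png',np.vstack([np.hstack([cv2.resize(a[180:310,10:140],(400,400),interpolation=2),cv2.resize(b[190:280,220:310],(400,400),interpolation=2)]),]))
cv2.imwrite('pics/z2.png',np.hstack([cv2.resize(b[240:350,320:430],(400,400),interpolation=2),cv2.resize(c[235:320,320:405],(400,400),interpolation=2)]))
print(atz(F['scene'],(246,203),.09),atz(F['side'],(305,182),.09),atz(F['wrist'],(62,232),.09))
print(atz(F['scene'],(375,271),.078),atz(F['side'],(361,256),.078))
E
```

```text
[ 0.4366364  -0.01299996  0.09      ] [ 0.43692457 -0.01115515  0.09      ] [ 0.44755284 -0.00934396  0.09      ]
[ 0.52359665 -0.30480547  0.078     ] [ 0.52544764 -0.30342788  0.078     ]
```

View pics/z1.png

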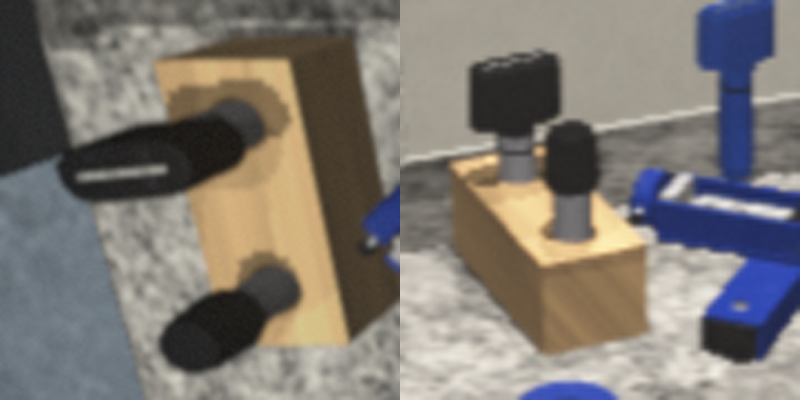

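View pics/z2.png

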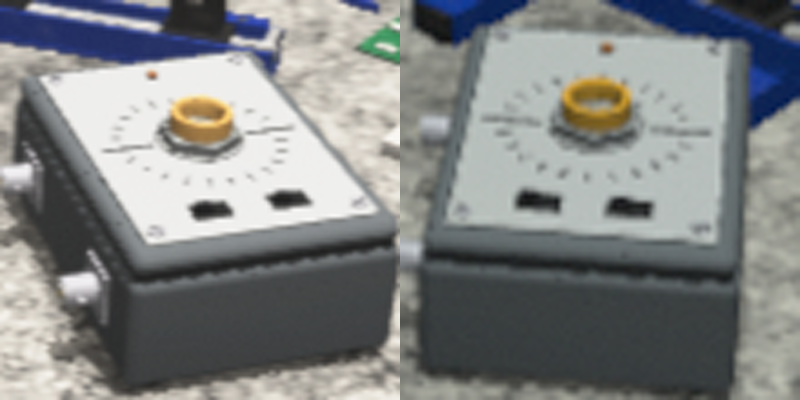

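```bash
python3 - <<'E'
from h import *
import pickle;F=pickle.load(open('F0.pkl','rb'))
W,S,D=F['wrist'],F['scene'],F['side']
a=atz(W,(35.3,237.8),.09);b=atz(W,(64.6,234.6),.09);print('stripe',a,b,(a+b)/2,np.degrees(np.arctan2(*(b-a)[:2][::-1])))
# scene bar top ends from crop scale 90/400
s=.225
a=atz(S,(220+(472-400)*s,190+65*s),.09);b=atz(S,(220+(555-400)*s,190+55*s),.09);print('scene top',a,b,(a+b)/2)
# block top corners wrist
k=130/400
for p in [(155,60),(290,58),(350,342),(240,345)]: print('blk',atz(W,(10+p[0]*k,180+p[1]*k),.04))
# hole of bar: stem at block
print('rk',atz(W,(10+185*k,180+345*k),.084))
def tri(obs):
    A=[];B=[]
    for f,uv in obs:
        d=f['cam_to_world'][:3,:3]@np.linalg.inv(f['camera_matrix'])@np.array([*uv,1]);d/=np.linalg.norm(d)
        M=np.eye(3)-np.outer(d,d);A.append(M);B.append(M@f['cam_to_world'][:3,3])
    x=np.linalg.lstsq(np.vstack(A),np.hstack(B),rcond=None)[0];return x
print('barTop',tri([(S,(246,203.5)),(D,(305,182)),(W,(50,236.2))]))
print('post1top',tri([(S,(320,167)),(D,(357,160))]),'post2top',tri([(S,(378,176)),(D,(398,173))]))
print('blue',tri([(S,(296,190)),(W,(184,195))]))
# rim: scene crop s=110/400, side 85/400
s1=.275;s2=.2125
rs=(320+201*s1,240+109*s1);rd=(320+(597-400)*s2,235+94*s2)
print('rim',tri([(S,rs),(D,rd)]),atz(S,rs,.078),atz(D,rd,.078))
for f,s,o,L in [(S,s1,(320,240),[(103,150),(148,146),(245,132),(294,127)]),(D,s2,(320,235),[(483,119),(541,121),(649,129),(711,133)])]:
    P=[atz(f,(o[0]+(p[0]-(400 if f is D else 0))*s,o[1]+p[1]*s),.0645) for p in L]
    print('lines',np.round(P,4).tolist(),np.degrees(np.arctan2(*(P[3]-P[0])[:2][::-1])),(P[0]+P[3])/2)
E
```

```text
stripe [ 0.42258586 -0.01474644  0.09      ] [ 0.4492579 -0.0117545  0.09     ] [ 0.43592188 -0.01325047  0.09      ] 6.4004050901029945
scene top [ 0.41806387 -0.01294844  0.09      ] [ 0.45221613 -0.01681031  0.09      ] [ 0.43514    -0.01487938  0.09      ]
blk [0.41428387 0.00876052 0.04      ]
blk [0.45843955 0.0094341  0.04      ]
blk [ 0.45877289 -0.09389201  0.04      ]
blk [ 0.41914844 -0.09510467  0.04      ]
rk [ 0.43573434 -0.07170345  0.084     ]
barTop [ 0.4365258  -0.01318469  0.09012096]
post1top [ 0.53988274 -0.09778834  0.17063   ] post2top [ 0.60798633 -0.17113234  0.1699912 ]
blue [0.55516728 0.02298036 0.0833987 ]
rim [ 0.52739459 -0.29966329  0.07688766] [ 0.52562668 -0.30241699  0.078     ] [ 0.52731596 -0.30024793  0.078     ]
lines [[0.4859, -0.294, 0.0645], [0.5038, -0.299, 0.0645], [0.5455, -0.3063, 0.0645], [0.566, -0.3114, 0.0645]] -12.284565045033665 [ 0.52597004 -0.30272052  0.0645    ]
lines [[0.4861, -0.2931, 0.0645], [0.5074, -0.296, 0.0645], [0.5463, -0.3043, 0.0645], [0.5685, -0.3086, 0.0645]] -10.686327904883026 [ 0.52732927 -0.3008236   0.0645    ]
```

Emit:
{"api": "send_rows", "payload": {
  "plan": [
    [-4,0,-0.2,0,0.45],
    [-4,0,-0.2,0,0.45],
    [-4,0,-0.2,0,0.45],
    [-4,0,-0.2,0,0.45],
    [-4,0,-0.2,0,0.45],
    [-3.9,0,-0.3,0,0.45]
  ],
  "force": 60
}}

```text
clock: 2.1
tcp_pos: [0.4348, -0.013, 0.2455]
orientation: [-1.571, -0.001, -0.0]
contact_force: [-0.3, 0.1, 0.2]
grip_width: 0.0389
```

Emit:
{"api": "send_rows", "payload": {
  "plan": [
    [0,0.6,0,10.6,0.45],
    [0,0.6,0,10.6,0.45],
    [0,0.6,0,10.6,0.45],
    [0,0.6,0,10.6,0.45],
    [0,0.6,0,10.6,0.45],
    [0,0.6,0,10.6,0.45],
    [0,0.6,0,10.6,0.45],
    [0,0.6,0,10.6,0.45],
    [0,0,0,0,0.45],
    [0,0,0,0,0.45]
  ]
}}

```text
clock: 3.35
tcp_pos: [0.4362, -0.013, 0.1976]
orientation: [-1.252, 1.139, -1.14]
contact_force: [-0.5, 0.6, -0.3]
grip_width: 0.0386
```

```bash
python3 - <<'E'
from h import *
f=grab('wrist','w1.png');o=r.get_obs();print(o)
print(proj(f,[[.436,-.013,.09]]),f['cam_to_world'].round(3).tolist())
E
```

```text
{'clock': 3.4, 'joints': array([-0.20842566,  0.14046415,  0.10393629,  2.1561183 , -0.0194874 ,
        0.84516239, -1.56973695]), 'qvel': array([ 1.41827687e-03, -1.51525636e-03, -2.78866353e-03,  6.48515770e-05,
        5.70190197e-04, -1.64699409e-04, -1.34092441e-02]), 'tau': array([-6.45065890e-02, -3.25913608e+01,  7.82015473e-01, -2.34606636e+01,
        1.00152122e-02,  3.92912101e-03,  2.29357928e-02]), 'tcp_pos': array([ 0.43626274, -0.01295759,  0.19764801]), 'orientation': array([-1.25145012,  1.13949371, -1.14020428]), 'contact_force': array([ 0.01782058, -0.06684665, -0.18122278]), 'moment': array([ 0.01517806, -0.01824675, -0.02169361]), 'grip_width': 0.03835564873252718}
[[318.57422323 239.92414002]] [[0.094, -0.943, -0.32, 0.518], [-0.996, -0.089, -0.03, -0.006], [-0.0, 0.321, -0.947, 0.325], [0.0, 0.0, 0.0, 1.0]]
```

View pics/w1.png

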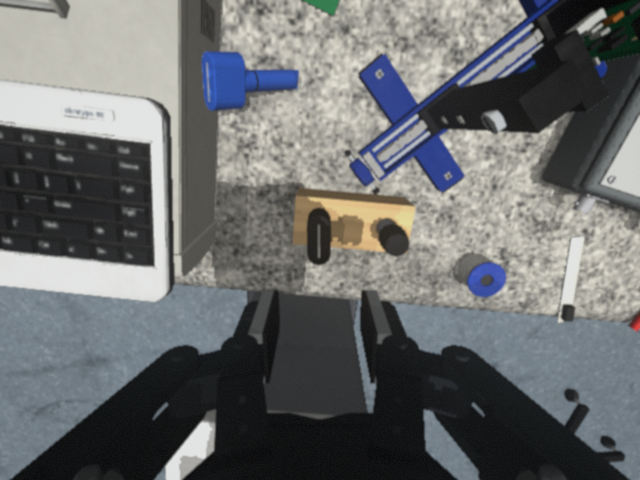

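```bash
python3 - <<'E'
from h import *
f=grab('wrist');im=f['image'];g=cv2.cvtColor(im,cv2.COLOR_RGB2GRAY)
c=im[195:275,280:360,::-1];cv2.imwrite('pics/z3.png',cv2.resize(c,(640,640),interpolation=cv2.INTER_CUBIC))
m=(g<60).astype(np.uint8);m[:200]=0;m[270:]=0;m[:,:295]=0;m[:,345:]=0
n,l,s,ce=cv2.connectedComponentsWithStats(m);print(s,ce)
m2=np.zeros_like(m);m2[215:258,310:327]=(g[215:258,310:327]>75)
ys,xs=np.nonzero(m2);print(len(xs),xs.min(),xs.max(),ys.min(),ys.max(),xs.mean(),ys.mean())
p=np.polyfit(ys,xs,1);y0,y1=ys.min(),ys.max()
a=atz(f,(np.polyval(p,y0),y0),.09);b=atz(f,(np.polyval(p,y1),y1),.09);print(a,b,(a+b)/2,np.degrees(np.arctan2(*(a-b)[:2][::-1])))
E
```

```text
[[     0      0    640    480 306215]
 [   307    209     24     55    985]] [[319.50306157 239.51311334]
 [318.54822335 235.42335025]]
66 318 319 225 257 318.5 241.0
[ 0.44747133 -0.0118921   0.09      ] [ 0.42251663 -0.01421985  0.09      ] [ 0.43499398 -0.01305598  0.09      ] 5.3290756337367124
```

View pics/z3.png

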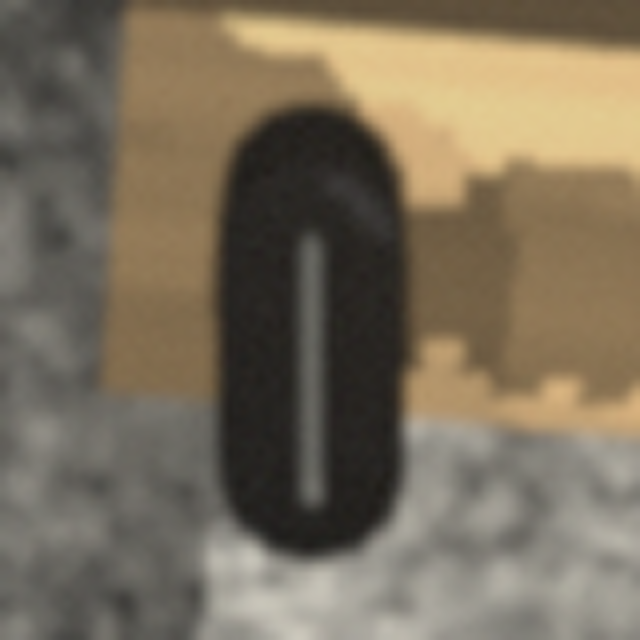

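Emit:
{"api": "send_rows", "payload": {
  "plan": [
    [0,3,-0.12,0,0.45],
    [0,3,0,0,0.45],
    [0,3,0,0,0.45],
    [0,2,0,0,0.45],
    [0,1,0,0,0.45],
    [0,0.5,0,0,0.45],
    [0,0,0,0,0.45],
    [0,0,0,0,0.0],
    [0,0,0,0,0.0],
    [0,0,0,0,0.0],
    [0,0,0,0,0.0]
  ],
  "force": 60
}}

```text
clock: 4.82
tcp_pos: [0.4354, -0.013, 0.0729]
orientation: [-1.25, 1.141, -1.143]
contact_force: [-1.4, 0.9, 7.0]
grip_width: 0.0169
```

```bash
python3 - <<'E'
from h import *
f=grab('wrist','w2.png');o=r.get_obs();print(o['tcp_pos'],o['contact_force'],o['moment'],o['grip_width'])
E
```

```text
[ 0.43539357 -0.0129768   0.07294637] [-1.08730248 -0.30297639  7.65946387] [ 0.09184937  0.25163236 -0.01025239] 0.01668465551932938
```

View pics/w2.png

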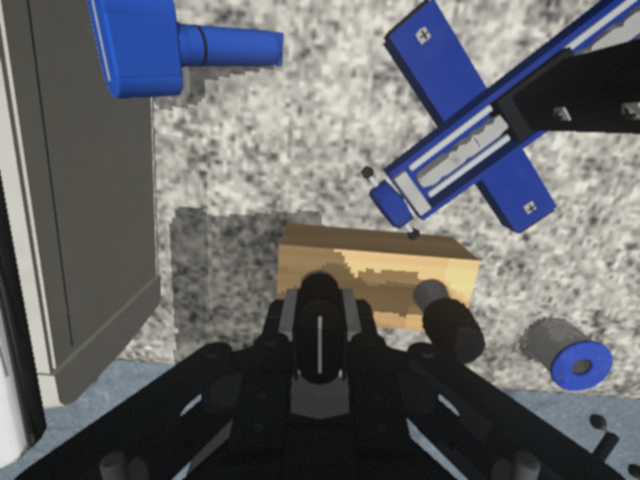

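Emit:
{"api": "send_rows", "payload": {
  "plan": [
    [0,-0.5,0,0,0],
    [0,-1,0,0,0],
    [0,-2,0,0,0],
    [0,-2,0,0,0],
    [0,-2,0,0,0],
    [0,-2,0,0,0],
    [0,-1,0,0,0],
    [0,0,0,0,0]
  ]
}}

```text
clock: 5.88
tcp_pos: [0.4351, -0.0131, 0.1779]
orientation: [-1.25, 1.141, -1.143]
contact_force: [0.1, 0.2, -1.7]
grip_width: 0.0174
```

```bash
python3 - <<'E'
from h import *
f=grab('scene','s3.png');g=grab('side','d3.png');o=r.get_obs();print(o['tcp_pos'],o['contact_force'],o['moment'],o['grip_width'])
t=o['tcp_pos']
for h,n in [(f,'s'),(g,'d')]:
  p=proj(h,[t,t+[0,0,-.066],t+[0,0,-.020]]);print(n,p)
  u,v=p[0].astype(int);im=h['image'][v-30:v+70,u-50:u+50,::-1];cv2.imwrite('pics/z4%s.png'%n,cv2.resize(im,(400,400),interpolation=2))
cv2.imwrite('pics/z4.png',np.hstack([cv2.imread('pics/z4s.png'),cv2.imread('pics/z4d.png')]))
E
```

```text
[ 0.43436595 -0.01312587  0.17684167] [ 0.1910628   0.13172405 -1.2577904 ] [ 0.00366718 -0.02786988 -0.02619271] 0.01689013233530045
s [[242.90743139 156.41627087]
 [244.38824549 192.34511087]
 [243.36629033 167.5495181 ]]
d [[302.59250704 144.50944869]
 [303.5583476  173.57579974]
 [302.89123112 153.49935804]]
```

View pics/z4.png

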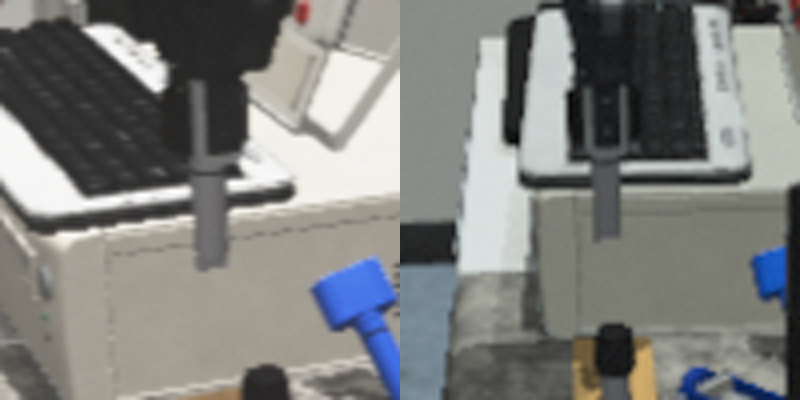

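Emit:
{"api": "send_rows", "payload": {
  "plan": [
    [3,0,0,0,0],
    [5,0,0,0,0],
    [5,0,0,0,0],
    [5,0,0,0,0],
    [5,0,0,0,0],
    [4,0,0,0,0],
    [2.5,0,0,0,0],
    [0,0,0,0,0],
    [0,0,0,0,0]
  ]
}}

```text
clock: 7.1
tcp_pos: [0.4612, -0.3058, 0.1764]
orientation: [-1.251, 1.144, -1.14]
contact_force: [-0.9, 1.5, -1.0]
grip_width: 0.017
```

```bash
python3 - <<'E'
from h import *
f=grab('wrist','w4.png');import pickle;pickle.dump(f,open('F4.pkl','wb'));o=r.get_obs();print(o['tcp_pos'],o['contact_force'],o['joints'].round(2))
u=proj(f,[[.5265,-.301,.078]])[0];print(u)
u,v=u.astype(int);u0,v0=u-70,v-60;print(u0,v0)
cv2.imwrite('pics/z5.png',cv2.resize(f['image'][v0:v0+120,u0:u0+140,::-1],None,fx=5,fy=5,interpolation=2))
E
```

```text
[ 0.46140303 -0.30545838  0.17660465] [ 0.33308533  0.25913458 -1.58634039] [ 0.26  0.36  0.27  1.93 -0.13  0.87 -0.89]
[320.50910727 148.76448818]
250 88
```

View pics/w4.png

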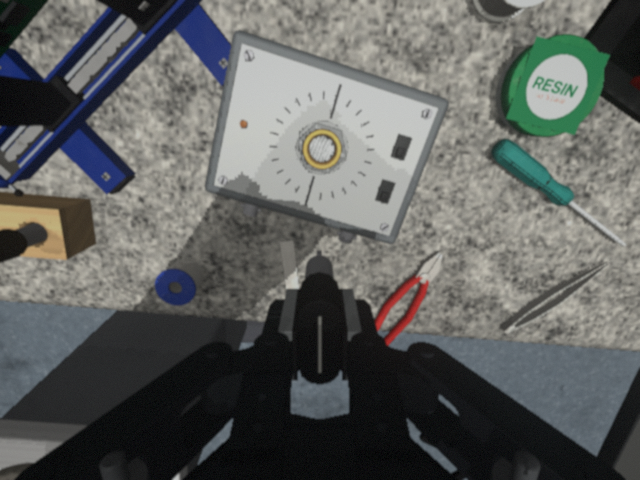

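View pics/z5.png

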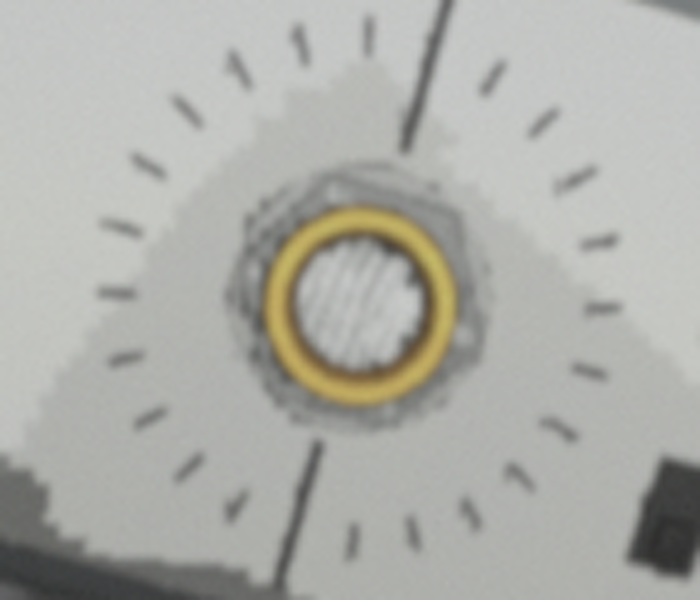

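```bash
python3 - <<'E'
from h import *
import pickle;f=pickle.load(open('F4.pkl','rb'))
hsv=cv2.cvtColor(f['image'],cv2.COLOR_RGB2HSV)
m=cv2.inRange(hsv,(12,110,110),(35,255,255));m[:120]=0;m[180:]=0;m[:,:290]=0;m[:,355:]=0
c=max(cv2.findContours(m,0,1)[0],key=cv2.contourArea);e=cv2.fitEllipse(c);print(e)
print('rim',atz(f,e[0],.078))
c5=lambda x,y:(250+(x-2)/5,88+(y-2)/5)
L=[atz(f,c5(*p),.0645) for p in [(447,10),(405,150),(319,442),(279,583)]]
print(np.round(L,4).tolist());d=L[0]-L[3];print(np.degrees(np.arctan2(d[1],d[0])))
for t,(x,y) in {'u':(447,10),'l':(279,583)}.items(): pass
# line axis offset from rim
n=np.array([-d[1],d[0]])/np.hypot(d[0],d[1]);print('rim off line',n@(atz(f,e[0],.078)-L[3])[:2])
o=r.get_obs();print(R.from_rotvec(o['orientation']).as_matrix().round(4))
E
```

```text
((321.4986877441406, 148.68698120117188), (36.50981521606445, 37.34366989135742), 176.4927978515625)
rim [ 0.52660733 -0.30163473  0.078     ]
[[0.5639, -0.3097, 0.0645], [0.5462, -0.306, 0.0645], [0.5065, -0.2978, 0.0645], [0.4857, -0.2938, 0.0645]]
-11.45664325027581
rim off line 0.00046063924328955044
[[ 0.092  -0.0012  0.9958]
 [-0.9958  0.0013  0.092 ]
 [-0.0014 -1.     -0.0011]]
```

```bash
python3 - <<'E'
from h import *
import pickle;f=pickle.load(open('F4.pkl','rb'))
im=f['image'];cv2.imwrite('pics/z6.png',cv2.resize(im[260:390,270:370,::-1],None,fx=6,fy=6,interpolation=2)[:600] if 0 else cv2.resize(im[290:390,270:370,::-1],None,fx=6,fy=6,interpolation=2))
g=cv2.cvtColor(im,cv2.COLOR_RGB2GRAY)[312:378,314:327]
ys,xs=np.nonzero(g>70);print(xs.min()+314,xs.max()+314,ys.min()+312,ys.max()+312)
o=r.get_obs();z=o['tcp_pos'][2]+.018
a=atz(f,(xs.mean()+314,ys.min()+312),z);b=atz(f,(xs.mean()+314,ys.max()+312),z);print(a,b,(a+b)/2,o['tcp_pos'])
E
```

```text
318 321 317 371
[ 0.47451902 -0.30525747  0.19460465] [ 0.45005538 -0.30750551  0.19460465] [ 0.4622872  -0.30638149  0.19460465] [ 0.46140303 -0.30545838  0.17660465]
```

View pics/z6.png

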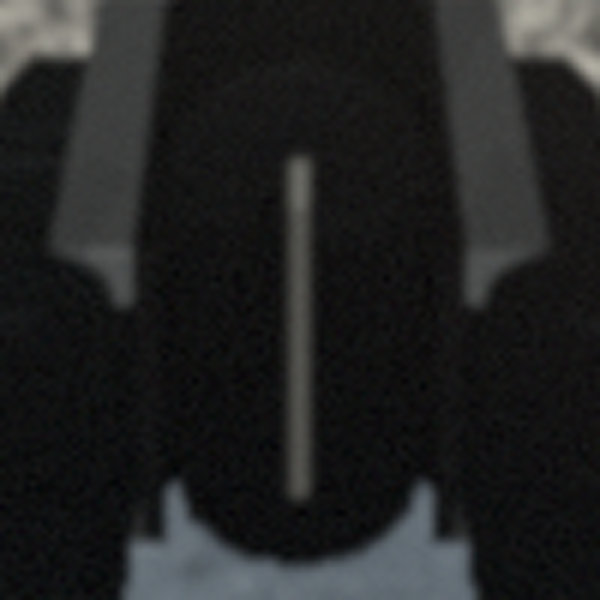

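Emit:
{"api": "send_rows", "payload": {
  "plan": [
    [0,0,2.5,0,0],
    [0.14,0,2.5,0,0],
    [0,0,1.5,0,0],
    [0,0.9,0,0,0],
    [0,0.9,0,0,0],
    [0,0.5,0,0,0],
    [0,0,0,0,0]
  ]
}}

```text
clock: 8.02
tcp_pos: [0.5255, -0.3025, 0.1537]
orientation: [-1.251, 1.144, -1.142]
contact_force: [0.5, 0.9, -1.5]
grip_width: 0.0172
```

```bash
python3 - <<'E'
from h import *
f=grab('scene','s5.png');g=grab('side','d5.png');w=grab('wrist','w5.png');o=r.get_obs();print(o['tcp_pos'],o['contact_force'],o['clock'])
t=o['tcp_pos'];I=[]
for h,n in [(f,'s'),(g,'d')]:
  p=proj(h,[t,t+[0,0,-.067],[.5266,-.3013,.078]]);print(n,p)
  u,v=p[2].astype(int);print(u-25,v-30);im=h['image'][v-30:v+20,u-25:u+25,::-1];I.append(cv2.resize(im,(400,400),interpolation=2))
cv2.imwrite('pics/z7.png',np.hstack(I))
E
```

```text
[ 0.52637093 -0.30263829  0.15456562] [ 0.93362297 -0.3010002  -0.76810342] 8.175
s [[379.84168474 221.88288378]
 [376.27511936 264.16980588]
 [375.41678596 269.49466766]]
350 239
d [[362.61926402 216.21815014]
 [361.61820709 250.98215714]
 [361.52103582 255.31562206]]
336 225
```

View pics/z7.png

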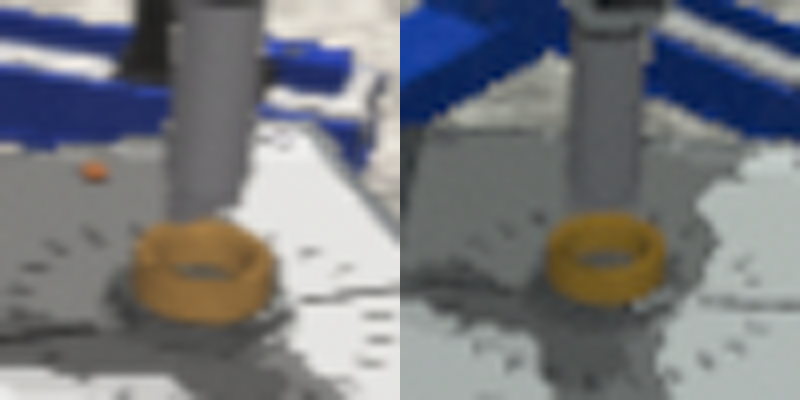

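```bash
python3 - <<'E'
from h import *
P=[]
for i in range(8):
    f=r.grab_frame('scene' if i%2 else 'side');o=r.get_obs();P.append(np.r_[o['tcp_pos'],o['contact_force']]*1000)
P=np.array(P);print(P.round(1),P.mean(0))
f=grab('wrist','w6.png');o=r.get_obs();im=f['image'];g=cv2.cvtColor(im,cv2.COLOR_RGB2GRAY)[312:378,314:327]
ys,xs=np.nonzero(g>70);z=P[:,2].mean()/1000+.018
print(atz(f,(xs.mean()+314,ys.min()/2+ys.max()/2+312),z), f['cam_to_world'][:3,3])
E
```

```text
[[  526.5  -302.6   154.7  -587.7  -366.4 -1873.2]
 [  526.6  -302.5   154.7   482.    227.2 -1955.1]
 [  526.6  -302.5   154.6  -456.5   444.1 -1545.4]
 [  526.5  -302.4   154.6    29.2  -404.1 -1297.9]
 [  526.5  -302.5   154.5   216.8  -145.3 -1485. ]
 [  526.5  -302.4   154.5 -1007.8   182.7 -1664.9]
 [  526.5  -302.4   154.4  -799.9   232.1 -1360.4]
 [  526.5  -302.4   154.4   637.3  -649.5 -1479.2]] [  526.51904442  -302.47290396   154.54377141  -185.849938
   -59.89105806 -1582.65909042]
[ 0.52807336 -0.30294055  0.17254377] [ 0.6081263  -0.2955975   0.28223697]
```

View pics/w6.png

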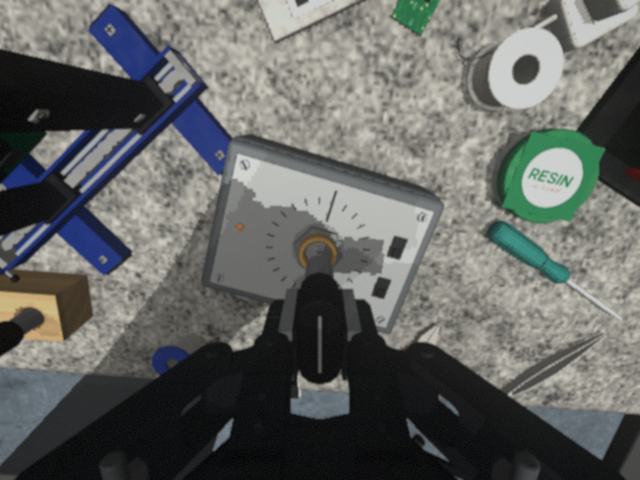

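```bash
python3 - <<'E'
from h import *
f=grab('wrist');s=grab('scene');d=grab('side');im=f['image'];o=r.get_obs()
cv2.imwrite('pics/z8.png',cv2.resize(im[220:290,280:360,::-1],None,fx=8,fy=8,interpolation=2))
t=o['tcp_pos']
for n,h,(u0,u1,v0,v1) in [('w',f,(295,345,230,270)),('s',s,(355,395,255,290)),('d',d,(345,380,245,275))]:
  hsv=cv2.cvtColor(h['image'],cv2.COLOR_RGB2HSV);m=cv2.inRange(hsv,(8,110,60),(35,255,255));k=np.zeros_like(m);k[v0:v1,u0:u1]=m[v0:v1,u0:u1]
  ys,xs=np.nonzero(k);print(n,xs.min(),xs.max(),ys.min(),ys.max(),'mid',(xs.min()+xs.max())/2)
  print(proj(h,[t+[0,0,-.067],[t[0],t[1],.078],[.5266,-.3013,.078]]).round(1).tolist())
E
```

```text
w 299 336 235 266 mid 317.5
[[318.4, 261.0], [318.4, 255.4], [316.8, 255.0]]
s 361 383 260 278 mid 372.0
[[376.2, 264.2], [375.7, 269.9], [375.4, 269.5]]
d 355 368 252 262 mid 361.5
[[361.6, 251.0], [361.5, 255.7], [361.5, 255.3]]
```

View pics/z8.png

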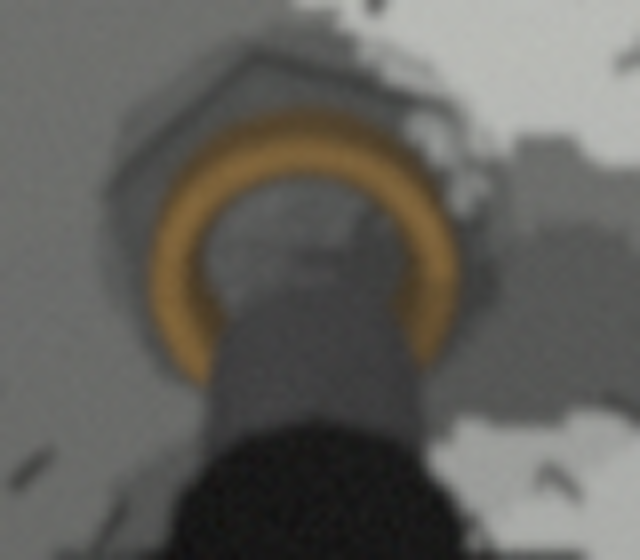

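Emit:
{"api": "send_rows", "payload": {
  "plan": [
    [-0.08,0,0.08,0,0],
    [0,0.3,0,0,0],
    [0,0.3,0,0,0],
    [0,0.2,0,0,0],
    [0,0.2,0,0,0],
    [0,0.1,0,0,0],
    [0,0.1,0,0,0],
    [0,0.1,0,0,0],
    [0,0,0,0,0]
  ]
}}

```text
clock: 9.9
tcp_pos: [0.5271, -0.3015, 0.1413]
orientation: [-1.251, 1.142, -1.142]
contact_force: [-0.0, 0.1, -1.4]
grip_width: 0.017
```

```bash
python3 - <<'E'
from h import *
f=grab('scene','s7.png');g=grab('side','d7.png');w=grab('wrist','w7.png');o=r.get_obs();print(o['tcp_pos'],o['contact_force'],o['moment'],o['clock'])
I=[]
for h,(u,v) in [(f,(350,239)),(g,(336,225))]:
  im=h['image'][v:v+50,u:u+50,::-1];I.append(cv2.resize(im,(400,400),interpolation=2))
cv2.imwrite('pics/z9.png',np.hstack(I))
cv2.imwrite('pics/z10.png',cv2.resize(w['image'][220:290,280:360,::-1],None,fx=8,fy=8,interpolation=2))
E
```

```text
[ 0.52718091 -0.30151366  0.14135894] [-0.27292028  0.08808069 -1.59468345] [ 0.04872576 -0.0216007  -0.04404839] 10.05
```

View pics/z9.png

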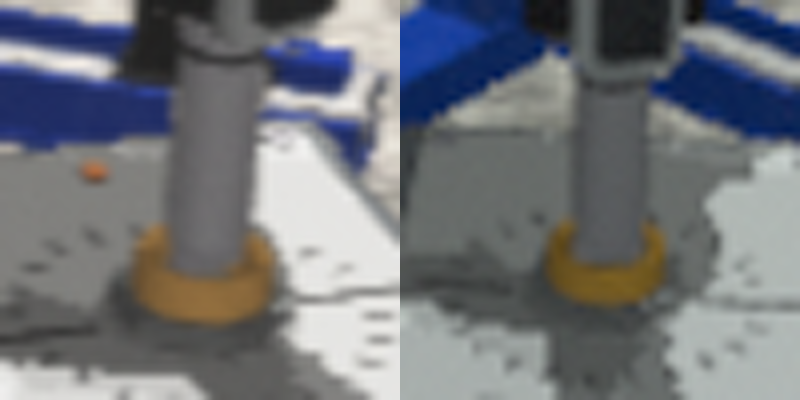

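View pics/z10.png

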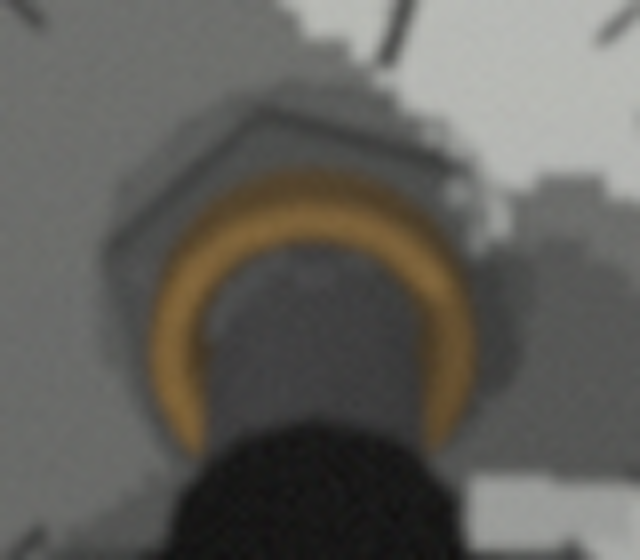

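Emit:
{"api": "send_rows", "payload": {
  "plan": [
    [0,0.2,0,0,0],
    [0,0.2,0,0,0],
    [0,0.2,0,0,0],
    [0,0.2,0,0,0],
    [0,0,0,0,0]
  ]
}}

```text
clock: 10.68
tcp_pos: [0.527, -0.3014, 0.1331]
orientation: [-1.251, 1.142, -1.142]
contact_force: [-0.4, 0.2, -0.6]
grip_width: 0.017
```

Emit:
{"api": "send_rows", "payload": {
  "plan": [
    [0,0.2,0,0,0],
    [0,0.2,0,0,0],
    [0,0.2,0,0,0],
    [0,0.2,0,0,0],
    [0,0.2,0,0,0],
    [0,0.2,0,0,0],
    [0,0,0,0,0]
  ]
}}

```text
clock: 11.55
tcp_pos: [0.527, -0.3014, 0.1211]
orientation: [-1.251, 1.142, -1.142]
contact_force: [-0.3, -0.8, -0.8]
grip_width: 0.0169
```

Emit:
{"api": "send_rows", "payload": {
  "plan": [
    [0,0.2,0,0,0],
    [0,0.2,0,0,0],
    [0,0.15,0,0,0],
    [0,0.1,0,0,0],
    [0,0.1,0,0,0],
    [0,0.1,0,0,0],
    [0,0,0,0,0]
  ]
}}

```text
clock: 12.42
tcp_pos: [0.5271, -0.3015, 0.1127]
orientation: [-1.251, 1.142, -1.142]
contact_force: [-0.8, 0.5, -1.6]
grip_width: 0.0172
```

Emit:
{"api": "send_rows", "payload": {
  "plan": [
    [0,0.07,0,0,0],
    [0,0.07,0,0,0],
    [0,0.07,0,0,0],
    [0,0.05,0,0,0],
    [0,0.05,0,0,0],
    [0,0,0,0,0]
  ]
}}

```text
clock: 13.18
tcp_pos: [0.5273, -0.3016, 0.1098]
orientation: [-1.251, 1.142, -1.142]
contact_force: [-0.6, -0.2, 2.5]
grip_width: 0.0168
```

Emit:
{"api": "send_rows", "payload": {
  "plan": [
    [0,0.05,0,0,0],
    [0,0.05,0,0,0],
    [0,0.05,0,0,0],
    [0,0.05,0,0,0],
    [0,0,0,0,0]
  ]
}}

```text
clock: 13.8
tcp_pos: [0.5272, -0.3016, 0.1076]
orientation: [-1.251, 1.142, -1.142]
contact_force: [0.7, -0.5, 2.3]
grip_width: 0.0173
```

Emit:
{"api": "send_rows", "payload": {
  "plan": [
    [0,0.04,0,0,0],
    [0,0.04,0,0,0],
    [0,0.04,0,0,0],
    [0,0,0,0,0]
  ]
}}

```text
clock: 14.3
tcp_pos: [0.5272, -0.3015, 0.1064]
orientation: [-1.251, 1.142, -1.142]
contact_force: [0.9, -0.7, 1.9]
grip_width: 0.0172
```

Emit:
{"api": "send_rows", "payload": {
  "plan": [
    [0,0.04,0,0,0],
    [0,0.04,0,0,0],
    [0,0,0,0,0]
  ]
}}

```text
clock: 14.68
tcp_pos: [0.5272, -0.3015, 0.1056]
orientation: [-1.251, 1.142, -1.142]
contact_force: [1.0, -0.6, 1.9]
grip_width: 0.0171
```

Emit:
{"api": "send_rows", "payload": {
  "plan": [
    [0,0.04,0,0,0],
    [0,0.03,0,0,0],
    [0,0,0,0,0]
  ]
}}

```text
clock: 15.05
tcp_pos: [0.5272, -0.3016, 0.1051]
orientation: [-1.251, 1.142, -1.142]
contact_force: [-0.5, 0.2, 3.9]
grip_width: 0.0171
```

Emit:
{"api": "send_rows", "payload": {
  "plan": [
    [0,0.02,0,0,0],
    [0,0,0,0,0]
  ]
}}

```text
clock: 15.3
tcp_pos: [0.5272, -0.3015, 0.105]
orientation: [-1.251, 1.142, -1.142]
contact_force: [-0.7, 0.3, 6.4]
grip_width: 0.0173
```

Emit:
{"api": "send_rows", "payload": {
  "plan": [
    [0,0.02,0,-3,0],
    [0,0,0,-4,0],
    [0,0,0,-4,0],
    [0,0,0,-4,0],
    [0,0,0,0,0]
  ]
}}

```text
clock: 15.92
tcp_pos: [0.5273, -0.3017, 0.1048]
orientation: [-1.355, 0.946, -0.947]
contact_force: [0.0, -0.1, 3.9]
grip_width: 0.0174
```

Emit:
{"api": "send_rows", "payload": {
  "plan": [
    [0,0.03,0,-4,0],
    [0,0,0,-4,0],
    [0,0,0,-4,0],
    [0,0,0,-4,0],
    [0,0,0,0,0]
  ]
}}

```text
clock: 16.55
tcp_pos: [0.527, -0.3015, 0.104]
orientation: [-1.443, 0.734, -0.734]
contact_force: [-0.1, -1.1, 0.1]
grip_width: 0.0171
```

Emit:
{"api": "send_rows", "payload": {
  "plan": [
    [0,0.04,0,0,0],
    [0,0.03,0,0,0],
    [0,0,0,0,0]
  ]
}}

```text
clock: 16.92
tcp_pos: [0.527, -0.3015, 0.1035]
orientation: [-1.444, 0.733, -0.733]
contact_force: [0.4, -0.9, 1.9]
grip_width: 0.0171
```

Emit:
{"api": "send_rows", "payload": {
  "plan": [
    [0,0.04,0,0,0],
    [0,0.04,0,0,0],
    [0,0.04,0,0,0],
    [0,0,0,0,0]
  ]
}}

```text
clock: 17.42
tcp_pos: [0.527, -0.3015, 0.1023]
orientation: [-1.444, 0.733, -0.732]
contact_force: [-0.8, -0.9, 2.5]
grip_width: 0.0169
```

Emit:
{"api": "send_rows", "payload": {
  "plan": [
    [0,0.05,0,0,0],
    [0,0.05,0,0,0],
    [0,0.05,0,0,0],
    [0,0.05,0,0,0],
    [0,0,0,0,0]
  ]
}}

```text
clock: 18.05
tcp_pos: [0.5271, -0.3015, 0.1003]
orientation: [-1.444, 0.733, -0.732]
contact_force: [0.1, -1.0, 2.1]
grip_width: 0.0169
```

Emit:
{"api": "send_rows", "payload": {
  "plan": [
    [0,0.04,0,0,0],
    [0,0.04,0,0,0],
    [0,0.03,0,0,0],
    [0,0,0,0,0]
  ]
}}

```text
clock: 18.55
tcp_pos: [0.5272, -0.3015, 0.0993]
orientation: [-1.444, 0.732, -0.733]
contact_force: [-0.1, -0.4, 1.5]
grip_width: 0.0171
```

Emit:
{"api": "send_rows", "payload": {
  "plan": [
    [0,0.03,0,0,0],
    [0,0.03,0,0,0],
    [0,0,0,0,0]
  ]
}}

```text
clock: 18.92
tcp_pos: [0.5272, -0.3015, 0.0991]
orientation: [-1.444, 0.732, -0.733]
contact_force: [-1.0, 0.2, 6.5]
grip_width: 0.0173
```

```bash
python3 - <<'E'
from h import *
f=grab('scene','s9.png');g=grab('side','d9.png');o=r.get_obs();print(o['tcp_pos'],o['contact_force'],o['moment'],o['joints'].round(2),o['clock'])
M=R.from_rotvec(o['orientation']).as_matrix();print('tool z yaw',np.degrees(np.arctan2(M[1,2],M[0,2])))
I=[]
for h,(u,v) in [(f,(350,239)),(g,(336,225))]:
  im=h['image'][v:v+50,u:u+50,::-1];I.append(cv2.resize(im,(400,400),interpolation=2))
cv2.imwrite('pics/z11.png',np.hstack(I))
E
```

```text
[ 0.52720194 -0.30155789  0.09909941] [-1.33111385 -0.76195939  6.08936169] [ 0.0689578   0.26129479 -0.02759023] [ 0.35  0.54  0.09  1.85 -0.07  0.76 -0.46] 19.025
tool z yaw 36.19519807418312
```

View pics/z11.png

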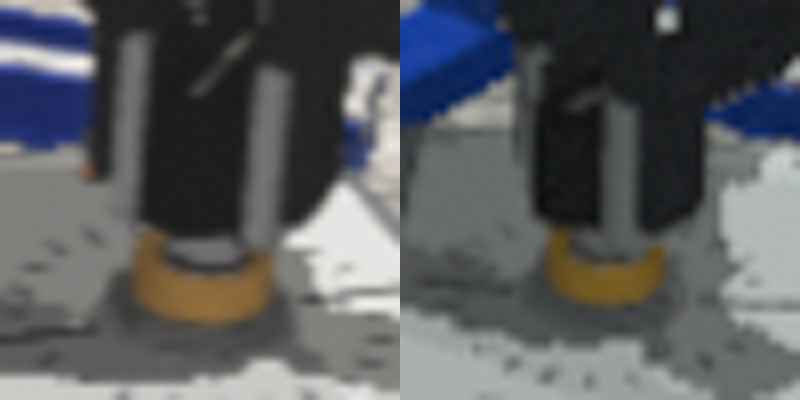

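Emit:
{"api": "send_rows", "payload": {
  "plan": [
    [0,-0.02,0,2,0],
    [0,0,0,4,0],
    [0,0,0,4,0],
    [0,0,0,4,0],
    [0,0,0,4,0],
    [0,0,0,0,0]
  ]
}}

```text
clock: 19.77
tcp_pos: [0.5271, -0.3015, 0.0991]
orientation: [-1.343, 0.973, -0.973]
contact_force: [0.1, 0.3, 5.4]
grip_width: 0.017
```

Emit:
{"api": "send_rows", "payload": {
  "plan": [
    [0,0,0,4,0],
    [0,0,0,4,0],
    [0,0,0,4,0],
    [0,0,0,4,0],
    [0,0,0,4,0],
    [0,0,0,4,0],
    [0,0,0,4,0],
    [0,0,0,1.7,0],
    [0,0,0,0,0],
    [0,0,0,0,0],
    [0,0,0,0,0]
  ]
}}

```text
clock: 21.15
tcp_pos: [0.527, -0.3014, 0.0991]
orientation: [-1.107, 1.356, -1.356]
contact_force: [-0.5, 0.4, 5.3]
grip_width: 0.0174
```

```bash
python3 - <<'E'
from h import *
w=grab('wrist','w10.png');o=r.get_obs();print(o['tcp_pos'],o['contact_force'],o['moment'],o['clock'])
M=R.from_rotvec(o['orientation']).as_matrix();print('tool z yaw',np.degrees(np.arctan2(M[1,2],M[0,2])))
E
```

```text
[ 0.52702577 -0.30138515  0.09908294] [-1.5744428  -0.09425718  4.93765034] [0.00567379 0.28390186 0.09002432] 21.2
tool z yaw -11.533216360904236
```

View pics/w10.png

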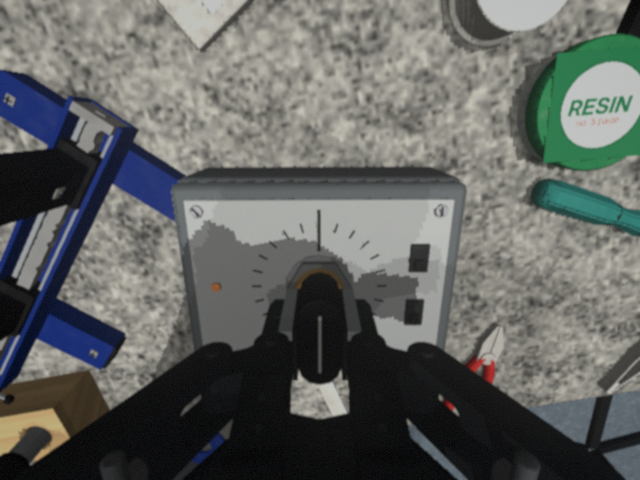

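Emit:
{"api": "send_rows", "payload": {
  "plan": [
    [0,0,0,0,0.4],
    [0,0,0,0,0.4],
    [0,0,0,0,0.4],
    [0,0,0,0,0.4],
    [0,-1,0,0,0.4],
    [0,-2,0,0,0.4],
    [0,-3,0,0,0.4],
    [0,-4,0,0,0.4],
    [0,0,0,0,0.4],
    [0,0,0,0,0.4]
  ]
}}

```text
clock: 22.45
tcp_pos: [0.5272, -0.3014, 0.1996]
orientation: [-1.107, 1.355, -1.356]
contact_force: [0.3, 0.3, -0.5]
grip_width: 0.0341
```

```bash
python3 - <<'E'
from h import *
w=grab('wrist','w11.png');f=grab('scene','s11.png');g=grab('side','d11.png');o=r.get_obs();print(o['tcp_pos'],o['contact_force'],o['clock'])
I=[]
for h,(u,v) in [(f,(350,229)),(g,(336,215))]:
  im=h['image'][v:v+50,u:u+50,::-1];I.append(cv2.resize(im,(400,400),interpolation=2))
cv2.imwrite('pics/z12.png',np.hstack(I))
E
```

```text
[ 0.52657163 -0.301127    0.19812324] [-0.29529303 -0.05348449 -0.60060303] 22.6
```

View pics/z12.png

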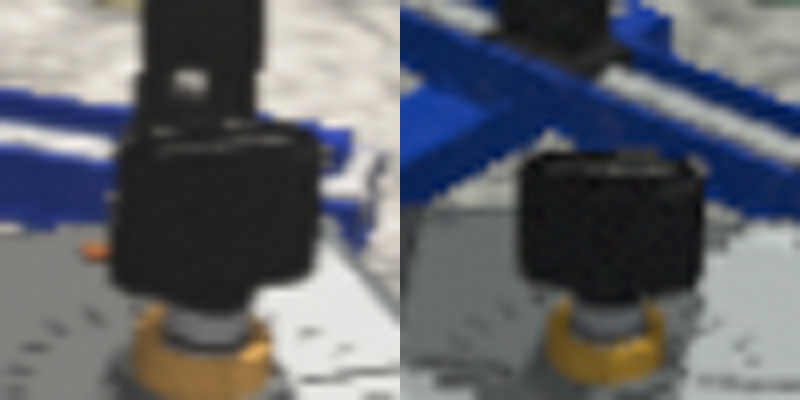

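View pics/w11.png

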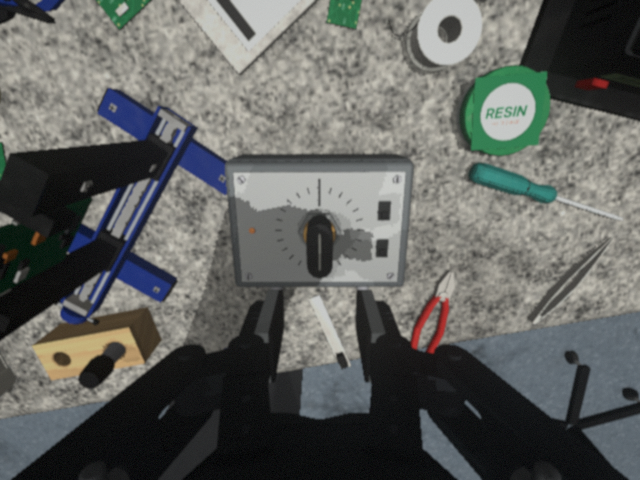

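```bash
python3 - <<'E'
import cv2,numpy as np
I=[]
for a,(u,v) in [('s9',(360,255)),('s11',(360,255)),('d9',(346,240)),('d11',(346,240))]:
    im=cv2.imread(f'pics/{a}.png')[v:v+30,u:u+30];I.append(cv2.resize(im,(400,300) if 0 else (300,300),interpolation=cv2.INTER_CUBIC))
cv2.imwrite('pics/z13.png',np.vstack([np.hstack(I[:2]),np.hstack(I[2:])]))
E
```

```text
(no output)
```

View pics/z13.png

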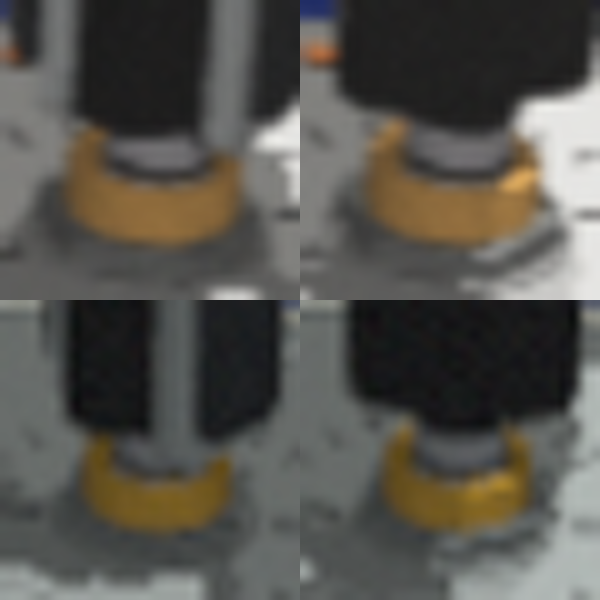

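Emit:
{"api": "send_rows", "payload": {
  "plan": [
    [0,0,0,0,0],
    [0,0,0,0,0],
    [0,0,0,0,0],
    [0,0,0,0,0],
    [0,2,0,0,0],
    [0,2,0,0,0],
    [0,1,0,0,0],
    [0,0.5,0,0,0],
    [0,0.2,0,0,0],
    [0,0,0,0,0],
    [0,0,0,0,0]
  ],
  "force": 20
}}

```text
clock: 23.98
tcp_pos: [0.5274, -0.3017, 0.1424]
orientation: [-1.107, 1.355, -1.356]
contact_force: [0.5, -0.2, 0.0]
grip_width: 0.0002
```

Emit:
{"api": "send_rows", "payload": {
  "plan": [
    [0,0.2,0,0,0],
    [0,0.2,0,0,0],
    [0,0.2,0,0,0],
    [0,0.1,0,0,0],
    [0,0.1,0,0,0],
    [0,0.1,0,0,0],
    [0,0,0,0,0]
  ]
}}

```text
clock: 24.85
tcp_pos: [0.5271, -0.3015, 0.1328]
orientation: [-1.107, 1.356, -1.356]
contact_force: [0.1, -0.5, -0.9]
grip_width: -0.0003
```

Emit:
{"api": "send_rows", "payload": {
  "plan": [
    [0,0.06,0,0,0],
    [0,0.06,0,0,0],
    [0,0.05,0,0,0],
    [0,0,0,0,0]
  ]
}}

```text
clock: 25.35
tcp_pos: [0.5271, -0.3015, 0.1311]
orientation: [-1.108, 1.356, -1.355]
contact_force: [0.5, -0.7, -0.2]
grip_width: -0.0002
```

Emit:
{"api": "send_rows", "payload": {
  "plan": [
    [0,0.05,0,0,0],
    [0,0.05,0,0,0],
    [0,0,0,0,0]
  ]
}}

```text
clock: 25.72
tcp_pos: [0.5271, -0.3015, 0.1302]
orientation: [-1.107, 1.356, -1.355]
contact_force: [0.1, 0.1, 1.3]
grip_width: -0.0003
```

Emit:
{"api": "send_rows", "payload": {
  "plan": [
    [0,0.03,0,0,0],
    [0,0.03,0,0,0],
    [0,0,0,0,0]
  ]
}}

```text
clock: 26.1
tcp_pos: [0.5274, -0.3017, 0.1301]
orientation: [-1.107, 1.355, -1.356]
contact_force: [-0.5, 1.2, 5.8]
grip_width: 0.0
```

Rigid at 0.130, so it is fully home. Next I retreat and check.

Emit:
{"api": "send_rows", "payload": {
  "plan": [
    [0,-0.5,0,0,0],
    [0,-2,0,0,0],
    [0,-3,0,0,0],
    [0,-3,0,0,0],
    [0,0,0,0,0],
    [0,0,0,0,0],
    [0,0,0,0,0]
  ]
}}

```text
clock: 26.98
tcp_pos: [0.5264, -0.3011, 0.2133]
orientation: [-1.109, 1.358, -1.354]
contact_force: [-0.4, 0.3, -0.3]
grip_width: 0.0
```

```bash
python3 - <<'E'
from h import *
w=grab('wrist','w12.png');o=r.get_obs();print(o['tcp_pos'],o['contact_force'],o['clock'])
cv2.imwrite('pics/z14.png',cv2.resize(w['image'][140:310,210:430,::-1],None,fx=3,fy=3,interpolation=2))
E
```

```text
[ 0.52654962 -0.30112229  0.21343851] [-0.1340465   0.25822691  0.20351354] 27.025
```

View pics/z14.png

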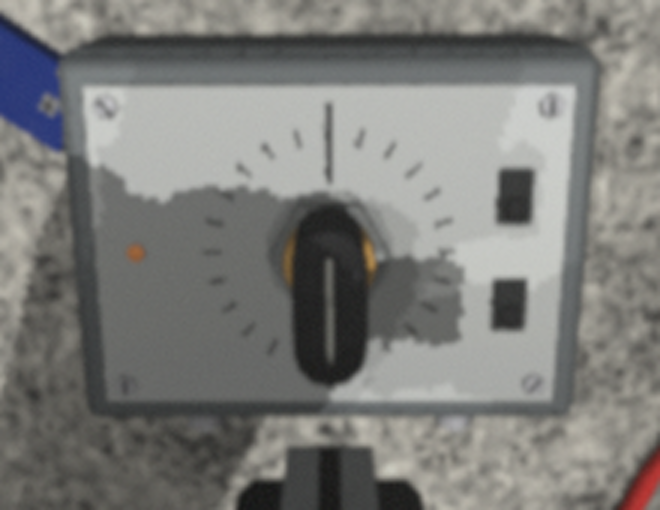

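The bar's stripe lies in line with the index line (crop column about 329 for both), and nothing touches it.

```bash
python3 -c "
from bench import r
print(r.hand_in())"
```

```text
the job is handed in; nothing more can be done
None
```

The bar-knob spindle is refitted and fully home in the bushing, with its bar in line with the index lines. It is released, and I have handed the job in; no verdict was reported.

- **Insertion:** I took the spindle out of the wooden block and slid it down the bore until it rested on the drive socket, with the tool at z ≈ 0.105 m. Turning it about 30° under gentle pressure dropped the blade into the slot. It then bottomed 6 mm lower, at z ≈ 0.099 m.
- **Alignment:** I turned it back about 48° so the bar's measured angle was -11.5°, against -11.5° measured for the index lines. In the last wrist picture, the stripe on the bar and the index line fall in the same column.
- **Forces:** The highest wrist reading after each move was about 7 N, so the load on the drive stayed well under 30 N as far as I could see.
- **Seating check after release:** The pictures hinted that the spindle might have lifted by up to about 0.8 mm. I pressed lightly (about 6 N) on the knob top with the closed fingers. It met firm resistance with the top at about 116 mm, which is the home height.
- **Other items:** From the wrist pictures, the other spindle, rule and cutters look undisturbed. The reel was out of view in the last ones, but the arm passed well above it. I did not measure any of these positions again at the end.

The position estimates from the cameras disagreed by about 1.5 mm before insertion. I used a compromise, and the stem went in without side load.

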